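Hold a spring hardness gauge square on the marked pad of a grip ring

TASK

Check whether the silicone grip ring on the sloping rest has gone hard: take the hardness gauge out of its stand by its handle and put its tip on the middle of the ring's round flat pad, with the gauge square to the ring's sloping face (not plumb). Press gently until the spring plunger is about halfway in, neither barely touched nor bottomed, and finish while holding the gauge there, steady, gripped and still pressing. Leave the other things on the shelf where they are.

Things in the scene. Friction and masses are not known exactly. Their poses are not given: they have to be found in the camera images.
- gauge: loose spring hardness gauge, 0.2 kg, upright in its stand. Origin on its axis at the collar's underside, z up, away from the tip. z -28..0 mm: steel barrel 20 mm across; 0..8: collar 36 mm across, sits on the stand; 8..68: black square handle 28 x 28 mm, sides along x and y, to be gripped (middle z=38). Below: 8 mm steel plunger, round end, at z=-44 when out.
- plunger (a joint): how far the gauge's plunger is pushed in, along the gauge: 0 out, 0.012 m bottomed. Spring: about 1.6 N to start it, 0.4 N more per mm: 4 N at 6 mm (half way), 6.4 N when bottomed.
- tip (a point): the round end of the plunger, on the gauge's centre line; moves with the plunger. Same axes as the gauge.
- stand: fixed square wooden block 70 x 70 x 60 mm high with a 25 mm upright through-hole in the middle, in which the gauge stands; origin at the centre of its underside. Lift the gauge at least 50 mm straight up to clear it.
- rest: fixed wooden sloping rest, 124 x 124 mm board on two legs, its top face tilted 0.38 rad (22 degrees) from level; low edge at its own -x side (about 27 mm high), high edge at +x (about 73 mm). Origin under the centre at shelf height.
- ring: hard silicone grip ring, 84 mm outside, 38 mm hole, 18 mm thick, lying on the sloping rest round a hub on which it turns stiffly (starts at any angle, need not be turned). Origin: centre of its underside; z square to the slope, outward. At its own +x a round flat thumb pad stands up from the rim and juts out past it.
- spot (a point): centre of the flat top of the ring's round pad (30 mm across, 40 mm from the ring's centre, top 25 mm above the ring's underside, 7 mm above its face), the spot to be measured; z points out square to the ring's face.
- shuttlecock_a: bystander: shuttlecock standing on its skirt, 66 mm across, 86 mm high, light; origin under its centre.
- shuttlecock_b: bystander: a second shuttlecock like it.
- bottle: bystander: stainless drink bottle with flip-top lid, 72 mm across, 236 mm high; origin under its centre.
- bowl: bystander: white ceramic bowl, 144 mm across, 60 mm high; origin under its centre.
- spare_ring: bystander: smaller plain grip ring lying flat on the shelf, 70 mm across, 18 mm high, no pad; origin under its centre.
- tin: bystander: flat aluminium tin 90 x 60 x 22 mm; origin under its centre.

How it is judged:
On the way:
1. the gauge is in the gripper, clear above its stand (z of gauge in the frame of stand above 0.105 m and contact force between the fingers and gauge above 1 N and contact force between gauge and ring below 0.1 N), for 0.1 s.
At the end, for the whole second after the job is handed in: For the last second: gripped gauge, clear of its stand, tip within 10 mm of the pad centre, within 0.15 rad of square to the ring face, plunger 2.5 to 9.5 mm in, 1.5 to 8 N on the ring, still; robot not on ring or rest; bystanders within 30 mm of their starts (distance between tip and spot below 0.01 m and angle between the z axis of gauge and the z axis of spot, either way round below 0.15 rad and value of joint plunger between 0.0025 and 0.0095 m and contact force between gauge and ring between 1.5 and 8 N and contact force between the fingers and gauge above 2 N and contact force between gauge and stand below 0.1 N and contact force between the arm and ring below 0.1 N and contact force between the arm and rest below 0.1 N and linear speed of gauge below 0.02 m/s and distance of each of shuttlecock_a, shuttlecock_b, bottle, bowl, spare_ring, tin from where it was at the start of the episode below 0.03 m); the arm keeps its last pose, push and grip.
It fails at once if the ring is pressed or struck hard with the gauge (over 20 N) (contact force between gauge and ring above 20 N).
It fails at once if a bystander is moved or knocked over (distance of any of shuttlecock_a, shuttlecock_b, bottle, bowl, spare_ring, tin from where it was at the start of the episode above 0.03 m or angle between any of shuttlecock_a, shuttlecock_b, bottle, bowl, spare_ring, tin's own z axis and vertical above 0.6 rad).
It also fails if it takes over 42 s, if anything falls off the work surface, if the arm or the gripper's body presses on something with over 40 N, if the wrist force passes 120 N, or if a joint passes its speed limit or range.

ROBOT

A 6-joint arm with a two-finger parallel gripper is mounted at the origin on the work surface. World frame = base frame: x ahead of the robot, y to its left, z up, the work surface at z = 0. Lengths are in m, angles in rad, forces in N, time in s.
With the tool pointing down it reaches from about 0.325 to 0.925 m from the base axis. Payload 3.1 kg.
Tool frame: the origin (TCP) lies between the finger pads; the fingertips stand 14 mm ahead of it and the grasp point (between the pads) lies 5 mm behind it; z points along the fingers, y is the line along which they close (so a half turn about z gives the same grasp; the last joint's range is limited). The gripper opens to 85 mm and grips with 20 to 120 N. Pads are 22 mm wide; open, the fingers measure 114 mm over their backs; the gripper's body (76 mm by 85 mm) begins 54 mm behind the grasp point. The pads swing forward as they close: fully open they stand 13 mm farther back than shut.
Start: joints at [-1.259, 0.217, 1.613, -0, 1.311, -0.112], TCP at [0.257, -0.57, 0.245] pointing down, gripper open.
Joint ranges: [-2.75, 2.75], [-0.78, 2.1], [0.31, 2.55], [-1.13, 4.27], [0.13, 2.63], [-2.58, 2.58]. Speed limits (rad/s): [2.79, 2.79, 3.14, 3.14, 3.14, 3.14].

INTERFACE

Orientations are given as [roll, pitch, yaw] about the fixed x, y, z axes, in that order (R = Rz(yaw) Ry(pitch) Rx(roll)).
In Python, from station import manip, viewer, order gives the robot as it stands. The module is installed in compiled form; this text tells all that it offers.
- The arm moves only by the tool send_rows, never from a script. Its argument "rows" is a list of rows, each an object with "travel": the shift along the tool's x, y, z each as a share of 80 mm, from -1 to 1, a list of three; "delta_rot": the turn, a rotation vector about the tool's x, y, z each as a share of pi/4 rad, from -1 to 1, a list of three; "grip": the opening, from 0 (shut) to 1 (fully open). In form: [{"travel": [x, y, z], "delta_rot": [ax, ay, az], "grip": grip}, ...]. A call has 1 to 12 rows; each row shifts and turns the commanded pose from where the row before left it, along the tool's axes as they then stand; what a row does not reach is not made up. A row lasts 1/10 s, in which the tool goes at most 50 mm and 8.59 degrees, less where a joint would pass 70% of its speed; a pose out of reach is approached as far as the arm can. A call with a number of a shift or a turn outside -1 to 1 is refused whole. A call with a gripper value outside its range is refused whole. The fingers move at their own pace and stop on an object; "grip_force" is the grip in N (left out, the last holds). Time passes only in rows, so rows that do not move let the fingers close. It gives the time, the measured TCP pose, the force, the opening and the grip force at its end, in the units of the state.
- manip.read_state(): the state, without advancing time (a new reading comes with each control period).
- viewer.snapshot(name): name is "scene" or "top"; returns a dict with "color" (400x640x3 uint8, blue, green, red), "fx", "fy", "cx", "cy" (pixels), "dist" ([k1, k2, p1, p2, k3] as OpenCV has them; the pictures are not rectified), "cam_to_world" (4x4, takes a point from camera to world coordinates). Camera axes: x right, y down, z forward; pixel columns grow to the right and rows downward; lengths in m; the calibration is good to about 2 mm. A picture is of the moment at which its call begins. There is no depth.
- order.job_done(): hands the job in; it is judged then, once.
The state is a dict: "clock": time; "joint_positions": joint angles; "qvel": joint speeds; "joint_efforts": joint torques, N m; "tool_pos": TCP position; "eef_rot": TCP orientation; "contact_force": force on the tool from outside, world axes, zero at the start; "ft_torque": the same for the moment, N m; "finger_gap": finger opening in m; "gripper_force": force on a finger pad.
Only numpy, scipy, OpenCV 4.12 (cv2) and the standard library are available. Lean on these libraries where they do the work, as an engineer would, in place of code of your own. Each camera call takes 0.05 s, during which the arm holds its last target. There are 200 camera calls.

## Working session

There is one attempt and no reset: what is moved stays moved. The work goes in short steps, Python scripts to look and compute and a tool call to move; the robot and the scene stay as the last step left them, time stands still between calls to the robot, and variables do not carry over. Pictures are saved under pics/ and viewed, at most 10 in all, crops included, and the job is handed in when it is done.

Besides the shell and the picture viewer there is one more tool, called after "Emit:" as a command line: name --argument value ..., lists and objects as JSON in quotes. send_rows: Moves the arm, as the interface text tells. Its arguments: {"type":"object","properties":{"rows":{"type":"array","items":{"type":"object","properties":{"travel":{"type":"array","items":{"type":"number"}},"delta_rot":{"type":"array","items":{"type":"number"}},"grip":{"type":"number"}}}},"grip_force":{"type":"number"}},"required":["rows"]}

```bash
mkdir -p pics; python3 - <<'E'
from station import manip, viewer
import cv2,numpy as np
print(manip.read_state())
for n in("scene","top"):
    s=viewer.snapshot(n); cv2.imwrite(f"pics/{n}0.png",s["color"]); 
    print(n,s["fx"],s["fy"],s["cx"],s["cy"],s["dist"],np.round(s["cam_to_world"],3).tolist())
E
```

```text
{'clock': 0.0, 'joint_positions': array([-1.25921790e+00,  2.17762954e-01,  1.61494229e+00, -2.13856883e-05,
        1.31130253e+00, -1.12193903e-01]), 'qvel': array([ 6.49540044e-04, -1.22820917e-03, -5.19014550e-04, -6.23105072e-05,
        4.79923301e-04,  1.14297768e-03]), 'joint_efforts': array([ 3.81284453e-04, -3.96841300e+01, -3.03849971e+01, -6.52658446e-05,
        9.63438390e-03, -7.32644878e-06]), 'tool_pos': array([ 0.25677604, -0.5689512 ,  0.24395852]), 'eef_rot': array([-3.13919040e+00, -2.49867522e-04,  4.23777542e-01]), 'contact_force': array([ 0.59977595,  1.20885651, -0.17163714]), 'ft_torque': array([-0.00994308, -0.02124367, -0.00388994]), 'gripper_force': 0.0, 'finger_gap': 0.08520094034431154}
scene 495.52848376649877 495.52848376649877 317.90885125716267 197.4806377341656 [0.04484311 0.         0.         0.         0.        ] [[0.426, 0.735, -0.527, 1.286], [0.905, -0.355, 0.235, -0.295], [-0.014, -0.577, -0.816, 1.199], [0.0, 0.0, 0.0, 1.0]]
top 426.0096081871823 426.0096081871823 317.4765435724167 204.64677327873775 [-0.02608374  0.          0.          0.          0.        ] [[0.009, -0.998, 0.056, 0.498], [-1.0, -0.009, -0.011, 0.023], [0.012, -0.056, -0.998, 1.275], [0.0, 0.0, 0.0, 1.0]]
```

View pics/scene0.png

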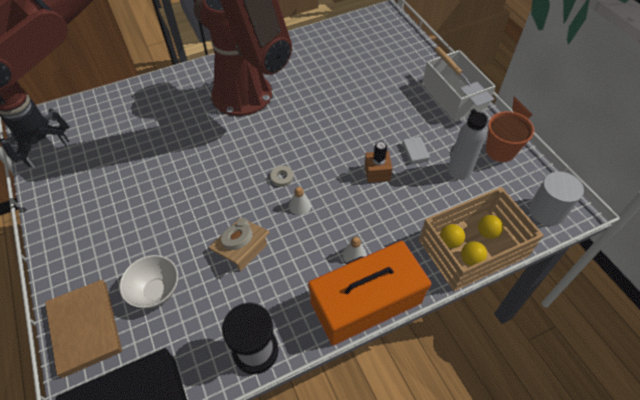

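View pics/top0.png

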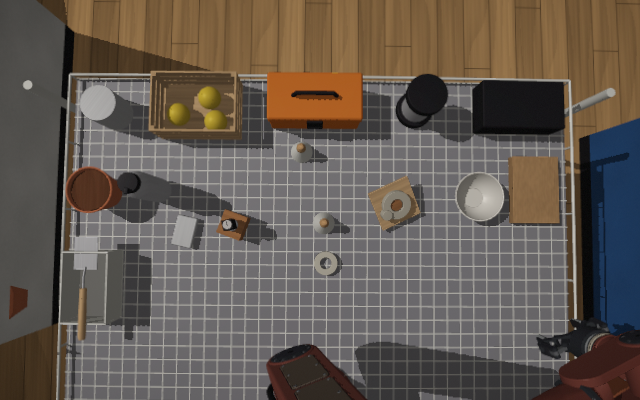

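The scene view shows the stand and gauge at about (379,163) and the rest with its ring at (239,241). In the top view they are at (232,225) and (396,204). I'll enlarge both.

```bash
cat > h.py <<'E'
import cv2,numpy as np
from station import manip,viewer
def ray(s,p):
    K=np.array([[s["fx"],0,s["cx"]],[0,s["fy"],s["cy"]],[0,0,1]])
    u=cv2.undistortPoints(np.array([[p]],float),K,np.array(s["dist"],float))[0,0]
    T=np.array(s["cam_to_world"]); d=T[:3,:3]@np.array([*u,1]); return T[:3,3],d/np.linalg.norm(d)
def onz(s,p,z):
    o,d=ray(s,p); return o+d*(z-o[2])/d[2]
def two(a,pa,b,pb):
    o1,d1=ray(a,pa);o2,d2=ray(b,pb)
    t=np.linalg.lstsq(np.c_[d1,-d2],o2-o1,rcond=None)[0]
    p,q=o1+t[0]*d1,o2+t[1]*d2; return (p+q)/2,np.linalg.norm(p-q)
def proj(s,X):
    K=np.array([[s["fx"],0,s["cx"]],[0,s["fy"],s["cy"]],[0,0,1]]);Ti=np.linalg.inv(np.array(s["cam_to_world"]))
    return cv2.projectPoints(np.atleast_2d(np.array(X,float)),cv2.Rodrigues(Ti[:3,:3])[0],Ti[:3,3],K,np.array(s["dist"],float))[0][:,0]
E
python3 - <<'E'
import cv2,numpy as np
a=cv2.imread("pics/scene0.png");b=cv2.imread("pics/top0.png")
def c(i,x,y,w=66,h=50): return cv2.resize(i[y-h//2:y+h//2,x-w//2:x+w//2],(396,300),interpolation=cv2.INTER_CUBIC)
m=np.vstack([np.hstack([c(a,379,163),c(a,239,243)]),np.hstack([c(b,232,225),c(b,396,204)])])
cv2.imwrite("pics/m1.png",m)
E
```

```text
(no output)
```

View pics/m1.png

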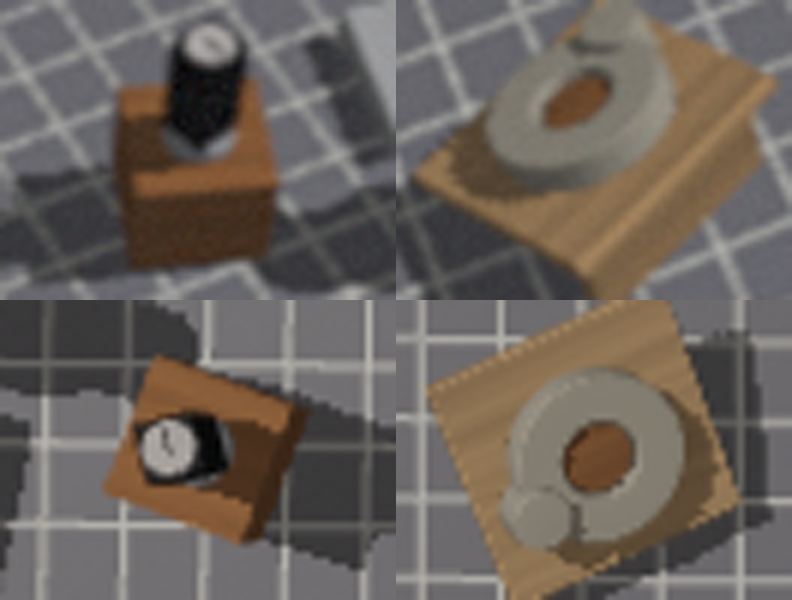

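In the crop the gauge's dial is at top (226.6,223.9) and scene (380.8,145.1), and the pad is at top (386.6,214.7). The rest crop cut the pad off, so I'll take a larger one.

```bash
python3 - <<'E'
import cv2,numpy as np
a=cv2.imread("pics/scene0.png");b=cv2.imread("pics/top0.png")
def c(i,x,y): return cv2.resize(i[y-36:y+36,x-33:x+33],(396,432),interpolation=cv2.INTER_CUBIC)
cv2.imwrite("pics/m2.png",np.hstack([c(a,239,243),c(b,396,204)]))
from h import *
s=viewer.snapshot("scene");t=viewer.snapshot("top")
print(two(s,(380.8,145.1),t,(226.6,223.9)))
for p in [(118,92),(262,85),(275,178),(135,193)]:
    print(onz(s,(346+p[0]/6-.4,138+p[1]/6-.4),.06))
E
```

```text
(array([0.50797012, 0.25297237, 0.12950809]), np.float64(0.0017489325629410169))
[0.4639576  0.23072307 0.06      ]
[0.49135577 0.29742166 0.06      ]
[0.54579046 0.27339636 0.06      ]
[0.52423317 0.20760963 0.06      ]
```

View pics/m2.png

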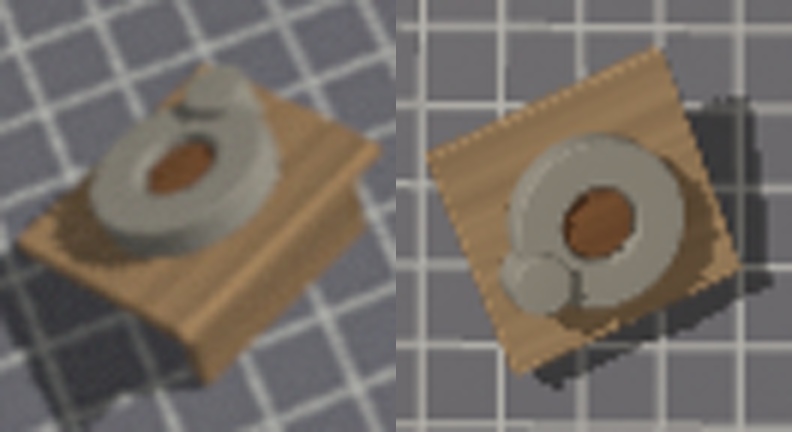

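The board corners are visible in both views. The pad top is at about crop (218,92) in the scene view and (142,283) in the top view. I'll triangulate these and fit the plane.

```bash
python3 - <<'E'
from h import *
s=viewer.snapshot("scene");t=viewer.snapshot("top")
S=lambda p:(206+(p[0]+.5)/6-.5,207+(p[1]+.5)/6-.5)
T=lambda p:(363+(p[0]+.5)/6-.5,168+(p[1]+.5)/6-.5)
P={}
for n,a,b in [("R",(380,150),(32,155)),("N",(182,335),(264,48)),("L",(15,240),(344,268)),("B",(205,65),(121,375)),("pad",(218,92),(142,283)),("hole",(182,165),(204,222)),("ringout",(183,163),(203,220))]:
    P[n],e=two(s,S(a),t,T(b)); print(n,P[n].round(4),round(e,4))
C=np.array([P[k] for k in "RNLB"]);c=C.mean(0);print(c)
n=np.linalg.svd(C-c)[2][2];n*=np.sign(n[2]);print("normal",n,np.arccos(n[2]))
for a,b in("RN","NL","LB","BR"):
    d=P[b]-P[a];print(a,b,np.linalg.norm(d),np.degrees(np.arctan2(d[1],d[0])))
for k in("pad","hole"):print(k,(P[k]-c)@n)
print(np.linalg.norm(P["pad"]-P["hole"]))
E
```

```text
R [ 0.5991 -0.1339  0.0675] 0.0005
N [ 0.6507 -0.2443  0.0718] 0.0015
L [ 0.5481 -0.2935  0.028 ] 0.0025
B [ 0.4949 -0.184   0.0256] 0.0021
pad [ 0.5386 -0.1874  0.0662] 0.0023
hole [ 0.5681 -0.2159  0.0673] 0.0006
ringout [ 0.5688 -0.2152  0.0696] 0.0009
[ 0.5732075  -0.21392889  0.04821355]
normal [-0.32654589 -0.12754759  0.93653585] 0.35818161158451683
R N 0.12186995288716852 -64.94081883785245
N L 0.12197357166993644 -154.36278853051755
L B 0.12177997920008651 115.92971796272028
B R 0.12304927220701511 25.654225184043597
pad 0.024782457197803368
hole 0.019781889655920214
0.04105111233806469
```

Everything agrees: the edges come out at 122–123 mm, the pad is 25 mm above the board and 41 mm from the hole. Next I'll look for the handle's yaw.

```bash
python3 - <<'E'
from h import *
s=viewer.snapshot("scene");t=viewer.snapshot("top")
def c(i,x,y): return cv2.resize(i[y-13:y+13,x-13:x+13],(390,390),interpolation=cv2.INTER_CUBIC)
m=np.hstack([c(s["color"],380,151),c(t["color"],229,225)])
cv2.imwrite("pics/m3.png",np.clip(m.astype(float)*1.8,0,255).astype(np.uint8))
E
```

```text
(no output)
```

View pics/m3.png

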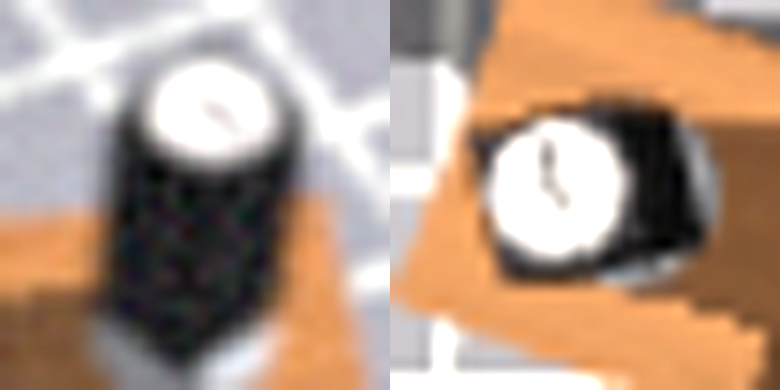

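The handle sides lie at about 13° yaw: the top-view left edge runs (475,130)→(510,280), and a corner points at the scene camera. Now I'll move.

Emit:
send_rows --rows '[{"travel": [0,0,0],"delta_rot": [0,0,0.125],"grip": 1},{"travel": [0,0,0],"delta_rot": [0,0,0.125],"grip": 1},{"travel": [0.297,-0.517,0],"delta_rot": [0,0,0],"grip": 1},{"travel": [0.297,-0.517,0],"delta_rot": [0,0,0],"grip": 1},{"travel": [0.297,-0.517,0],"delta_rot": [0,0,0],"grip": 1},{"travel": [0.297,-0.517,0],"delta_rot": [0,0,0],"grip": 1},{"travel": [0.297,-0.517,0],"delta_rot": [0,0,0],"grip": 1},{"travel": [0.297,-0.517,0],"delta_rot": [0,0,0],"grip": 1},{"travel": [0.297,-0.517,0],"delta_rot": [0,0,0],"grip": 1},{"travel": [0.297,-0.517,0],"delta_rot": [0,0,0],"grip": 1},{"travel": [0.297,-0.517,0],"delta_rot": [0,0,0],"grip": 1}]'

```text
clock: 1.5
tool_pos: [0.3817, -0.1571, 0.2457]
eef_rot: [3.141, -0.001, 0.227]
contact_force: [0.7, 0.6, -0.4]
finger_gap: 0.0856
gripper_force: 0.0
```

Emit:
send_rows --rows '[{"travel": [0.297,-0.517,0],"delta_rot": [0,0,0],"grip": 1},{"travel": [0.297,-0.517,0],"delta_rot": [0,0,0],"grip": 1},{"travel": [0.297,-0.517,0],"delta_rot": [0,0,0],"grip": 1},{"travel": [0.297,-0.517,0],"delta_rot": [0,0,0],"grip": 1},{"travel": [0.297,-0.517,0],"delta_rot": [0,0,0],"grip": 1},{"travel": [0.297,-0.517,0],"delta_rot": [0,0,0],"grip": 1},{"travel": [0.297,-0.517,0],"delta_rot": [0,0,0],"grip": 1},{"travel": [0.297,-0.517,0],"delta_rot": [0,0,0],"grip": 1},{"travel": [0.297,-0.517,0],"delta_rot": [0,0,0],"grip": 1},{"travel": [0,0,0],"delta_rot": [0,0,0],"grip": 1},{"travel": [0,0,0],"delta_rot": [0,0,0],"grip": 1}]'

```text
clock: 2.6
tool_pos: [0.5056, 0.2528, 0.2449]
eef_rot: [3.141, 0.001, 0.23]
contact_force: [-0.5, -0.8, -0.4]
finger_gap: 0.0855
gripper_force: 0.0
```

Emit:
send_rows --rows '[{"travel": [0.017,0,0.475],"delta_rot": [0,0,0],"grip": 1},{"travel": [0,0,0.475],"delta_rot": [0,0,0],"grip": 1},{"travel": [0,0,0.475],"delta_rot": [0,0,0],"grip": 1},{"travel": [0,0,0.475],"delta_rot": [0,0,0],"grip": 1},{"travel": [0,0,0],"delta_rot": [0,0,0],"grip": 1},{"travel": [0,0,0],"delta_rot": [0,0,0],"grip": 1}]'

```text
clock: 3.2
tool_pos: [0.5067, 0.251, 0.0934]
eef_rot: [3.141, 0.002, 0.226]
contact_force: [1.2, -0.4, 0.1]
finger_gap: 0.0852
gripper_force: 0.0
```

```bash
python3 - <<'E'
from h import *
s=viewer.snapshot("scene");t=viewer.snapshot("top");st=manip.read_state();print(st["tool_pos"],st["eef_rot"],st["joint_positions"])
def c(i,x,y): return cv2.resize(i[y-40:y+40,x-40:x+40],(400,400),interpolation=cv2.INTER_CUBIC)
cv2.imwrite("pics/g1.png",np.hstack([c(s["color"],380,145),c(t["color"],229,225)]))
E
```

```text
[0.50922421 0.25236789 0.09617051] [-3.14116929 -0.00472659  0.22652979] [ 3.36685125e-01  2.69124252e-01  1.85624752e+00 -1.16565639e-04
  1.01147640e+00  1.68101228e+00]
```

View pics/g1.png

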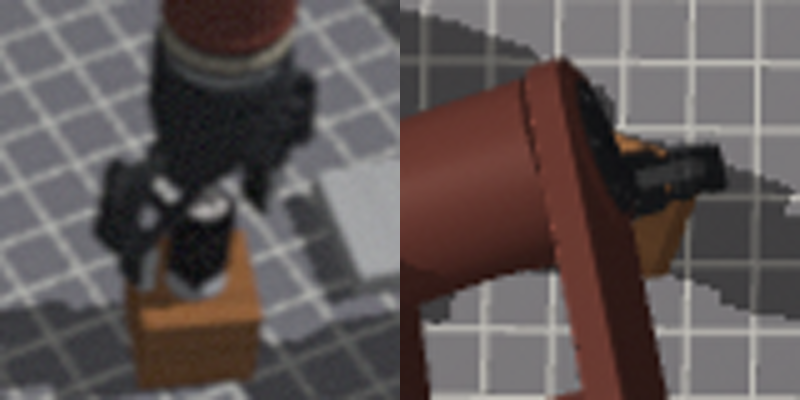

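The handle at (205,235) stands between the fingers, which straddle it cleanly. Closing now, then lifting.

Emit:
send_rows --rows '[{"travel": [0,0,0],"delta_rot": [0,0,0],"grip": 0},{"travel": [0,0,0],"delta_rot": [0,0,0],"grip": 0},{"travel": [0,0,0],"delta_rot": [0,0,0],"grip": 0},{"travel": [0,0,0],"delta_rot": [0,0,0],"grip": 0},{"travel": [0,0,0],"delta_rot": [0,0,0],"grip": 0},{"travel": [0,0,0],"delta_rot": [0,0,0],"grip": 0},{"travel": [0,0,0],"delta_rot": [0,0,0],"grip": 0},{"travel": [0,0,0],"delta_rot": [0,0,0],"grip": 0},{"travel": [0,0,0],"delta_rot": [0,0,0],"grip": 0},{"travel": [0,0,0],"delta_rot": [0,0,0],"grip": 0}]' --grip_force 60

```text
clock: 4.3
tool_pos: [0.5077, 0.2527, 0.0941]
eef_rot: [-3.141, -0.001, 0.227]
contact_force: [-1.2, -0.2, 6.2]
finger_gap: 0.0277
gripper_force: 59.2
```

Emit:
send_rows --rows '[{"travel": [0,0,-0.3],"delta_rot": [0,0,0],"grip": 0},{"travel": [0,0,-0.4],"delta_rot": [0,0,0],"grip": 0},{"travel": [0,0,-0.4],"delta_rot": [0,0,0],"grip": 0},{"travel": [0,0,-0.4],"delta_rot": [0,0,0],"grip": 0},{"travel": [0,0,-0.5],"delta_rot": [0,0,0],"grip": 0},{"travel": [0,0,-0.5],"delta_rot": [0,0,0],"grip": 0},{"travel": [0,0,0],"delta_rot": [0,0,0],"grip": 0},{"travel": [0,0,0],"delta_rot": [0,0,0],"grip": 0}]'

```text
clock: 5.1
tool_pos: [0.5072, 0.2523, 0.2933]
eef_rot: [-3.142, -0.001, 0.227]
contact_force: [0.3, -0.6, -2.1]
finger_gap: 0.0274
gripper_force: 59.8
```

```bash
python3 - <<'E'
from h import *
s=viewer.snapshot("scene");st=manip.read_state();print(st["tool_pos"],st["eef_rot"],st["contact_force"])
p=proj(s,st["tool_pos"])[0].astype(int);print(p)
i=s["color"];y0=max(p[1]-40,0);x0=p[0]-40
cv2.imwrite("pics/g2.png",cv2.resize(i[y0:y0+100,x0:x0+80],(480,600),interpolation=cv2.INTER_CUBIC));print(x0,y0)
E
```

```text
[0.50620438 0.25200188 0.29138226] [3.14125568e+00 2.96917477e-03 2.27465130e-01] [ 0.39293164  0.41583677 -1.32127458]
[386 102]
346 62
```

View pics/g2.png

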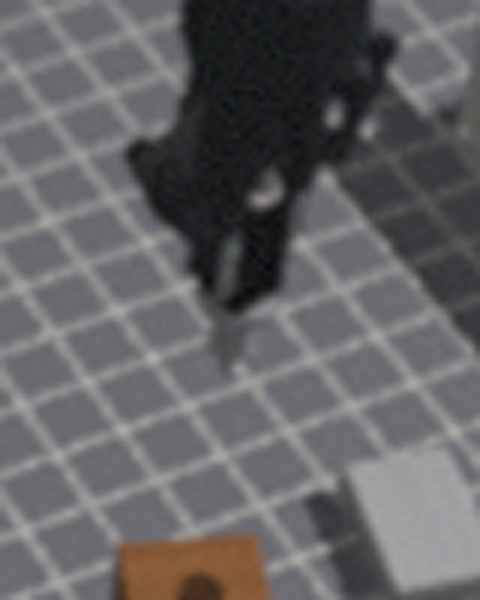

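The gauge hangs straight in the grip, with its tip near crop (230,372), and is clear of the stand. Carrying it across to the rest, then tilting.

Emit:
send_rows --rows '[{"travel": [-0.143,0.558,0],"delta_rot": [0,0,0],"grip": 0},{"travel": [-0.143,0.558,0],"delta_rot": [0,0,0],"grip": 0},{"travel": [-0.143,0.558,0],"delta_rot": [0,0,0],"grip": 0},{"travel": [-0.143,0.558,0],"delta_rot": [0,0,0],"grip": 0},{"travel": [-0.143,0.558,0],"delta_rot": [0,0,0],"grip": 0},{"travel": [-0.143,0.558,0],"delta_rot": [0,0,0],"grip": 0},{"travel": [-0.143,0.558,0],"delta_rot": [0,0,0],"grip": 0},{"travel": [-0.143,0.558,0],"delta_rot": [0,0,0],"grip": 0},{"travel": [-0.143,0.558,0],"delta_rot": [0,0,0],"grip": 0},{"travel": [-0.143,0.558,0],"delta_rot": [0,0,0],"grip": 0},{"travel": [0,0,0],"delta_rot": [0,0,0],"grip": 0}]'

```text
clock: 6.25
tool_pos: [0.4943, -0.213, 0.2897]
eef_rot: [-3.141, 0.005, 0.221]
contact_force: [0.8, 0.6, -2.0]
finger_gap: 0.0274
gripper_force: 60.0
```

Emit:
send_rows --rows '[{"travel": [0,0,0],"delta_rot": [0.0349,0.1575,0],"grip": 0},{"travel": [0,0,0],"delta_rot": [0.0349,0.1575,0],"grip": 0},{"travel": [0,0,0],"delta_rot": [0.0349,0.1575,0],"grip": 0},{"travel": [0,0,0],"delta_rot": [0,0,0],"grip": 0},{"travel": [0,0,0],"delta_rot": [0,0,0],"grip": 0}]'

```text
clock: 6.75
tool_pos: [0.495, -0.2077, 0.2909]
eef_rot: [-3.052, -0.366, 0.209]
contact_force: [-0.6, 1.1, -2.0]
finger_gap: 0.0276
gripper_force: 60.1
```

```bash
cat > g.py <<'E'
from h import *
from scipy.spatial.transform import Rotation as Ro
n=np.array([-.3348,-.1597,.9287]);S=np.array([.5384,-.1882,.0682])
def st(hov):
    P=[];Q=[]
    for _ in range(4):
        viewer.snapshot("top");q=manip.read_state();P.append(q["tool_pos"]);Q.append(q["eef_rot"])
    p=np.mean(P,0);R=Ro.from_euler("xyz",Q).mean().as_matrix()
    tgt=S+n*(.0775+hov);print("tcp",p.round(4),"force",q["contact_force"].round(2),"axis err",np.arccos(-R[:,2]@n))
    print("shift share",(R.T@(tgt-p)/.08).round(3),"rot share",(R.T@np.cross(R[:,2],-n)/(np.pi/4)).round(3),"J",q["joint_positions"].round(2))
    tip=p+R[:,2]*.0775;print("tip",tip.round(4),"hgt over spot",(tip-S)@n)
    return tip
E
python3 -c "
from g import *
st(.04)"
```

```text
tcp [ 0.4967 -0.2077  0.2927] force [ 0.2  -0.16 -0.41] axis err nan
shift share [-0.491  0.115  1.352] rot share [-0.002  0.002  0.   ] J [-0.71 -0.14  1.93  0.37  1.22  0.52]
tip [ 0.5224 -0.1953  0.2207] hgt over spot 0.1481307183722305g.py:9: RuntimeWarning: invalid value encountered in arccos
  tgt=S+n*(.0775+hov);print("tcp",p.round(4),"force",q["contact_force"].round(2),"axis err",np.arccos(-R[:,2]@n))
```

Orientation is good. Next I'll move to a 40 mm hover and look at tip against pad in both views.

Emit:
send_rows --rows '[{"travel": [-0.25,0.06,0.2],"delta_rot": [0,0,0],"grip": 0},{"travel": [-0.24,0.055,0.25],"delta_rot": [0,0,0],"grip": 0},{"travel": [0,0,0.45],"delta_rot": [0,0,0],"grip": 0},{"travel": [0,0,0.45],"delta_rot": [0,0,0],"grip": 0},{"travel": [0,0,0],"delta_rot": [0,0,0],"grip": 0},{"travel": [0,0,0],"delta_rot": [0,0,0],"grip": 0}]'

```text
clock: 7.55
tool_pos: [0.4993, -0.2069, 0.1779]
eef_rot: [-3.054, -0.37, 0.213]
contact_force: [-1.1, -0.2, 0.2]
finger_gap: 0.0273
gripper_force: 59.8
```

```bash
python3 - <<'E'
from g import *
tip=st(.015)
s=viewer.snapshot("scene");t=viewer.snapshot("top")
o=[]
for c,(x0,y0) in((s,(206,190)),(t,(363,168))):
    print((proj(c,[S,tip])-[x0,y0])*6)
    o.append(cv2.resize(c["color"][y0:y0+80,x0:x0+66],(396,480),interpolation=cv2.INTER_CUBIC))
cv2.imwrite("pics/p1.png",np.hstack(o))
E
```

```text
tcp [ 0.5003 -0.2086  0.1803] force [ 0.5   0.25 -1.99] axis err nan
shift share [-0.024 -0.021  0.346] rot share [ 0.003 -0.003  0.   ] J [-0.71 -0.01  2.03  0.42  1.    0.42]
tip [ 0.5264 -0.1963  0.1084] hgt over spot 0.04265540043680143
[[215.72715876 189.54196493]
 [176.27080773 126.68558779]]
[[144.26123574 281.60381192]
 [177.34029615 305.11072515]]g.py:9: RuntimeWarning: invalid value encountered in arccos
  tgt=S+n*(.0775+hov);print("tcp",p.round(4),"force",q["contact_force"].round(2),"axis err",np.arccos(-R[:,2]@n))
```

View pics/p1.png

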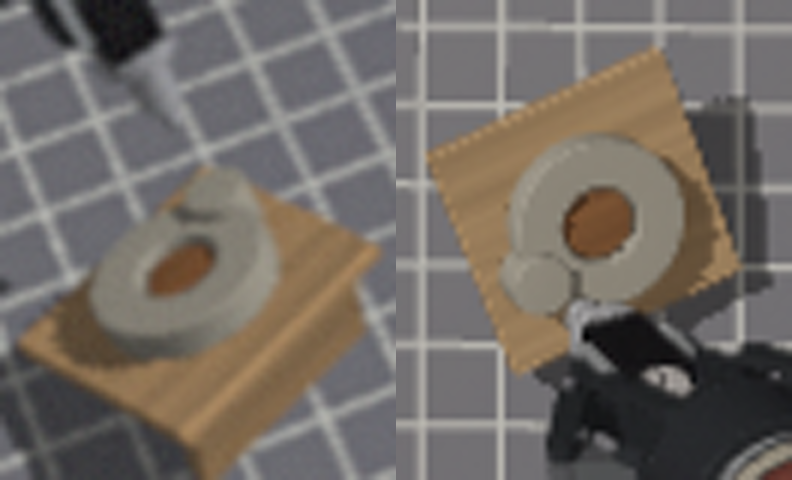

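The tip projects exactly where it is seen: scene (178,127) and top (177,300). The pad centre also matches. Descending to just above the pad.

Emit:
send_rows --rows '[{"travel": [-0.024,-0.021,0.2],"delta_rot": [0,0,0],"grip": 0},{"travel": [0,0,0.15],"delta_rot": [0,0,0],"grip": 0},{"travel": [0,0,0.08],"delta_rot": [0,0,0],"grip": 0},{"travel": [0,0,0],"delta_rot": [0,0,0],"grip": 0},{"travel": [0,0,0],"delta_rot": [0,0,0],"grip": 0}]'

```text
clock: 8.35
tool_pos: [0.5085, -0.201, 0.1456]
eef_rot: [-3.055, -0.371, 0.211]
contact_force: [0.0, -1.0, -1.0]
finger_gap: 0.027
gripper_force: 60.0
```

```bash
cat > f.py <<'E'
from g import *
F=[]
for _ in range(6):
    viewer.snapshot("top");F.append(manip.read_state()["contact_force"])
print("F",np.mean(F,0).round(2),"along n",np.mean(F,0)@n,"sd",np.std(np.array(F)@n))
st(0)
E
python3 -W ignore f.py
```

```text
F [ 0.09  0.09 -1.46] along n -1.3995483468837215 sd 0.37193787735535266
tcp [ 0.5084 -0.201   0.1458] force [ 0.42  0.42 -2.21] axis err nan
shift share [0.021 0.012 0.083] rot share [ 0. -0.  0.] J [-0.69  0.05  2.05  0.43  0.92  0.41]
tip [ 0.5344 -0.1887  0.0739] hgt over spot 0.006666167964973136
```

Emit:
send_rows --rows '[{"travel": [0.015,0.008,0.05],"delta_rot": [0,0,0],"grip": 0},{"travel": [0,0,0.04],"delta_rot": [0,0,0],"grip": 0},{"travel": [0,0,0.03],"delta_rot": [0,0,0],"grip": 0},{"travel": [0,0,0],"delta_rot": [0,0,0],"grip": 0},{"travel": [0,0,0],"delta_rot": [0,0,0],"grip": 0}]'

```text
clock: 9.35
tool_pos: [0.5132, -0.2001, 0.1374]
eef_rot: [-3.056, -0.371, 0.211]
contact_force: [-1.0, -1.3, 1.7]
finger_gap: 0.0271
gripper_force: 60.4
```

```bash
python3 -W ignore f.py
```

```text
F [-0.56 -0.96  1.52] along n 1.7568657165550465 sd 0.654790362542732
tcp [ 0.5131 -0.2     0.1373] force [-0.56 -1.9   1.42] axis err nan
shift share [ 0.004  0.002 -0.037] rot share [ 0.001 -0.001  0.   ] J [-0.68  0.07  2.04  0.44  0.91  0.41]
tip [ 0.5391 -0.1877  0.0654] hgt over spot -0.0029452443183969027
```

Force rose by 3.2 N, which means the plunger is 3–4 mm in. Going 2.4 mm more.

Emit:
send_rows --rows '[{"travel": [0,0,0.015],"delta_rot": [0,0,0],"grip": 0},{"travel": [0,0,0.015],"delta_rot": [0,0,0],"grip": 0},{"travel": [0,0,0],"delta_rot": [0,0,0],"grip": 0},{"travel": [0,0,0],"delta_rot": [0,0,0],"grip": 0},{"travel": [0,0,0],"delta_rot": [0,0,0],"grip": 0}]'

```text
clock: 10.35
tool_pos: [0.5138, -0.1995, 0.135]
eef_rot: [-3.056, -0.371, 0.211]
contact_force: [0.1, -1.4, 2.9]
finger_gap: 0.0272
gripper_force: 60.5
```

```bash
python3 -W ignore f.py; python3 - <<'E'
from g import *
o=[]
for c,(x0,y0) in((viewer.snapshot("scene"),(206,190)),(viewer.snapshot("top"),(363,168))):
    o.append(cv2.resize(c["color"][y0:y0+80,x0:x0+66],(396,480),interpolation=cv2.INTER_CUBIC))
cv2.imwrite("pics/p2.png",np.hstack(o))
E
```

```text
F [ 0.2  -1.65  2.64] along n 2.6494298447733575 sd 0.45565382599177073
tcp [ 0.5138 -0.1995  0.135 ] force [ 0.31 -2.36  2.99] axis err nan
shift share [ 0.006  0.003 -0.068] rot share [ 0. -0. -0.] J [-0.68  0.08  2.04  0.44  0.9   0.41]
tip [ 0.5398 -0.1872  0.063 ] hgt over spot -0.005459478520642926
```

View pics/p2.png

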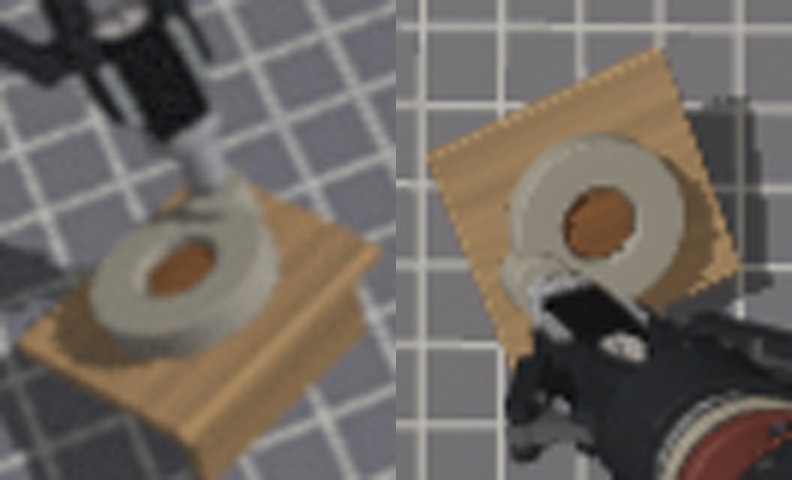

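The gauge stands on the pad at scene crop (208,185) and top crop (540,290), square to the face. Force is about 4.05 N and the plunger about 5.5–6 mm in, so I'm handing in.

```bash
python3 -c "
from station import order
print(order.job_done())"
```

```text
the job is handed in; nothing more can be done
None
```

The gauge is held on the middle of the ring's pad, square to the slope, pressing with about 4 N and with the plunger about halfway in (5.5–6 mm), and the job is handed in; no verdict came back.

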